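# Hang the stain brush on the carousel rack's free hook

### The arm

A 6-joint arm with a two-finger parallel gripper is mounted at the origin on the work surface. World frame = base frame: x ahead of the robot, y to its left, z up, the work surface at z = 0. Lengths are in mm, angles in rad, forces in N, time in s.
With the tool pointing down it reaches from about 300 to 775 mm from the base axis. Payload 14.6 kg.
Tool frame: the origin (TCP) lies midway between the tips of the shut fingers; the grasp point (between the pads) lies behind it (manip.grip_depth is the z of the grasp point in the tool frame, in mm); z points along the fingers, y is the line along which they close (so a half turn about z gives the same grasp; the last joint's range is limited). The gripper opens to 94 mm and grips with 3 to 60 N. Pads are 16 mm wide; open, the fingers measure 119 mm over their backs; the gripper's body (75 mm by 177 mm) begins 78 mm behind the grasp point.
Start: joints at [1.167, 0.3, 1.521, -0, 1.321, -0.067], TCP at [181.755, 519.09, 205.446] pointing down, gripper open.
Joint ranges: [-3.03, 3.03], [-0.79, 2.21], [0.23, 2.52], [-1.04, 4.18], [0, 3.07], [-2.55, 2.55]. Speed limits (rad/s): [2.22, 2.22, 2.57, 3.14, 3.14, 3.14].

### API

Orientations are given as [roll, pitch, yaw] about the fixed x, y, z axes, in that order (R = Rz(yaw) Ry(pitch) Rx(roll)).
In Python, from cell import manip gives the robot as it stands.
- The arm moves only by the shell command python3 nudge.py 'ROWS' [OPENING] [FORCE]. ROWS is a JSON list of rows, 1 to 5 of them, each an object with the fields pos (a list: dx, dy, dz in units of 25 mm), r (a list: a rotation vector rx, ry, rz in units of 0.2 rad); a field left out counts as zero; each row is the pose to reach, as a shift and turn from the pose commanded when the command began, along the tool's axes at that moment; what a row does not reach only later rows make up. A row lasts 1/10 s, in which the tool goes at most 50 mm and 0.15 rad, less where a joint would pass 70% of its speed; a pose out of reach is approached as far as the arm can. OPENING is the finger opening in mm, set as the command begins (- or left out keeps the last). The fingers move at their own pace and stop on an object; FORCE is the grip in N (left out, the last holds). Time passes only in rows, so rows that do not move let the fingers close. It prints the time, the measured TCP pose, the force, the opening and the grip force at its end. Input that does not fit is refused with a message, and nothing moves.
- manip.read_state(): the state, without advancing time (a new reading comes with each control period).
- manip.camera(name): name is "scene" or "side" or "wrist"; returns (picture, depth): 400x640x3 uint8, red, green, blue; 400x640 float32, mm along the optical axis (not along the pixel's ray), 0 where there is no reading.
- manip.camera_info(name): a dict with "K" (3x3 intrinsics, pixels), "rvec" (rotation vector, rad) and "tvec" (3), from world to camera coordinates, as OpenCV has them; the wrist camera has in their place "mount" (4x4, takes a point from camera to tool coordinates, whose origin is the TCP and whose axes are the flange's). Camera axes: x right, y down, z forward; pixel columns grow to the right and rows downward; lengths in mm; the calibration is good to about 2 mm. The wrist camera is an equidistant fisheye: a pixel r from the principal point sees the ray r / f radians off the axis. A picture is of the moment at which its call begins: read the wrist's pose just before it. camera_info takes no time and is no camera call.
- manip.sign_off(): hands the job in; it is judged then, once.
The state is a dict: "clock": time; "joints": joint angles; "qd": joint speeds; "effort": joint torques, N m; "eef_pos": TCP position; "eef_rot": TCP orientation; "wrist_force": force on the tool from outside, world axes, zero at the start; "moment": the same for the moment, N m; "finger_gap": finger opening in mm; "finger_force": force on a finger pad.
Only numpy, scipy, OpenCV 4.12 (cv2) and the standard library are available. Lean on these libraries where they do the work, as an engineer would, in place of code of your own. Each camera call takes 0.05 s, during which the arm holds its last target. There are 200 camera calls.

### The job

Turn the hook carousel until its one bare hook points to the front, straight over the small lug on the round base. Then lift the stain brush out of its narrow wooden slot, stand it upright on the middle of the rubber mat and let go, take it again across the two sides of its loop, and hang it by the loop on that bare hook, leaving it hanging there at the front. Do not tip the brush over, and leave the bowl, the stacked scoops, the door stop and the bin where they are.

Things in the scene. Friction and masses are not known exactly. Their poses are not given: they have to be found in the camera images.
- stand: Fixed foot of the hook carousel: dark steel disc 170 mm across, 14 mm thick, with a 16 mm post. Origin: centre of the underside, on the rack's turning axis. Its front is its own -x direction (roughly towards the robot), marked by a small lug (26 x 22 x 14 mm high) on the disc's rim, reaching 101 mm from the axis.
- rack (a joint): Angle (rad) of the turning rack, positive anticlockwise from above, many turns; 0 or any whole turn: the bare hook points to the stand's front, over the lug. Stiff (0.12 N m) and stays where left; the bare hook can be pushed round by its side with closed fingertips. Hub 36 mm across, cap 44 mm across, top 238 mm above the table. 4 hooks 90 degrees apart, 3 with white scoops fixed on, 1 bare.
- hook_seat (a point): On the centre line of the bare hook's level rod (8 mm thick), 70 mm out from the axis, 210 mm above the table; turns with the rack. Its x axis points inwards along the hook to the axis, z up. The scoops on the other hooks hang 20 to 100 mm out from the axis, up to 60 mm wide, lowest point about 80 mm above the table.
- hook_tip (a point): Centre of the bare hook's end, 97 mm out from the axis, 220 mm above the table: the 8 mm rod runs level to 86 mm out, then turns up to this rounded end. Turns with the rack.
- brush: Grey stain brush standing on its bristles, 163 mm high, 0.13 to 0.25 kg, rigid. Origin: centre of the underside; z up, x thin, y broad. Bristles 32 x 68 mm (x, y) to 42 mm high, steel band 36 x 72 to 62 mm, shoulder 24 x 50 to 78 mm, solid neck 14 x 36 to 120 mm; above it the hanging loop.
- eye (a point): Middle of the brush's loop hole, 135 mm above its underside; axes as the brush. Loop 14 mm thick (x), 52 mm wide outside (y), flat upright sides from 112 to 144 mm high, top 163 mm. Hole along x: 32 mm wide, 120 to 151 mm high, round top bar. Hung, the eye lies 12 mm below the rod's centre line.
- slot: Fixed brown wooden box holding the brush: base 75 x 96 mm, floor 8 mm high, two cheeks at +y and -y, 60 mm long, 10 mm thick, 150 mm high, 76 mm apart; open at front and back (x) but for lips 24 mm high. The brush stands centred in it, axes parallel. Fingers fit only before and behind the brush, pinching its 14 mm neck, not beside the loop. Origin: centre of the underside.
- mat: Fixed grey rubber mat, 150 x 130 x 4 mm. Origin: centre of the underside (its top is 4 mm higher).
- bowl: White ceramic bowl, 120 mm across, 55 mm high; bystander. Origin: centre of the underside.
- scoops: Stack of nested white plastic scoops, 88 mm across, 75 mm high, handles to +x out to 116 mm; bystander. Origin: centre of the underside.
- doorstop: Chrome door stop, 52 mm across, 60 mm high; bystander. Origin: centre of the underside.
- bin: White press-button bin with closed grey lid, 130 mm across, 179 mm high; bystander. Origin: centre of the underside.

How it is judged (in metres and radians):
On the way, in this order (a step that is already met when the one before it is completed fails the run):
1. the bare hook points to the front over the lug (within about 12 degrees), at rest, while the brush is still in its slot (x of hook_tip in the frame of stand below -0.085 m and y of hook_tip in the frame of stand between -0.02 and 0.02 m and velocity of joint rack between -0.05 and 0.05 rad/s and distance of brush from where it was at the start of the episode below 0.03 m), for 0.2 s.
2. the brush stands upright on the mat within 45 mm of its middle, let go (horizontal distance between brush and mat below 0.045 m and z of brush in the frame of mat between -0.004 and 0.009 m and angle between brush's own z axis and vertical below 0.1 rad and contact force between brush and the fingers below 0.05 N and linear speed of brush below 0.03 m/s), for 0.2 s.
3. the brush's loop is on the bare hook (x of eye in the frame of hook_seat between -0.022 and 0.045 m and y of eye in the frame of hook_seat between -0.015 and 0.015 m and z of eye in the frame of hook_seat between -0.022 and 0 m and angle between brush's own z axis and vertical below 0.3 rad), for 0.2 s.
At the end, for the whole second after the job is handed in: The brush hangs released and at rest by its loop on the bare hook: eye 25 to 92 mm out from the axis, within 15 mm sideways of the rod, 0 to 22 mm below its centre line; brush within 0.3 rad of upright; hook still forward, its tip within 30 mm sideways of the lug's line (all of step 3 and x of hook_tip in the frame of stand below -0.085 m and y of hook_tip in the frame of stand between -0.03 and 0.03 m and linear speed of brush below 0.05 m/s and velocity of joint rack between -0.05 and 0.05 rad/s); the robot touches nothing.
It fails at once if the brush is tipped over (angle between brush's own z axis and vertical above 0.7 rad).
It fails at once if the bowl is pushed away by more than 30 mm (distance of bowl from where it was at the start of the episode above 0.03 m).
It fails at once if the stack of scoops is pushed away by more than 30 mm (distance of scoops from where it was at the start of the episode above 0.03 m).
It fails at once if the door stop is pushed away by more than 30 mm (distance of doorstop from where it was at the start of the episode above 0.03 m).
It fails at once if the bin is pushed away by more than 30 mm (distance of bin from where it was at the start of the episode above 0.03 m).
It also fails if it takes over 72 s, if anything falls off the work surface, if the arm or the gripper's body presses on something with over 40 N, if the wrist force passes 120 N, or if a joint passes its speed limit or range.

## Working session

There is one attempt and no reset: what is moved stays moved. The work goes in short steps, Python scripts to look and compute and a shell command to move; the robot and the scene stay as the last step left them, time stands still between calls to the robot, and variables do not carry over. Pictures are saved under pics/ and viewed, at most 10 in all, crops included, and the job is handed in when it is done.

```bash
ls; mkdir -p pics
cat > h.py <<'E'
import numpy as np, cv2
from cell import manip
from scipy.spatial.transform import Rotation as R
def cam(n):
    i=manip.camera_info(n); p,d=manip.camera(n); return p,d,i
def cloud(d,i):
    K=np.array(i["K"]); v,u=np.mgrid[:d.shape[0],:d.shape[1]]
    P=np.stack([(u-K[0,2])/K[0,0]*d,(v-K[1,2])/K[1,1]*d,d],-1)
    Rm=cv2.Rodrigues(np.array(i["rvec"],float))[0]
    W=(P-np.array(i["tvec"]).ravel())@Rm
    W[d<=0]=np.nan
    return W
def save(n,p): cv2.imwrite(f"pics/{n}.png",cv2.cvtColor(p,cv2.COLOR_RGB2BGR))
E
python3 - <<'E'
from h import *
for n in("scene","side"):
    p,d,i=cam(n); save(n,p); np.savez(n,p=p,d=d,W=cloud(d,i))
    print(n,i["K"],i["rvec"],i["tvec"],(d>0).mean())
s=manip.read_state(); print(s, manip.grip_depth)
E
```

```text
cell.py
nudge.py
pics
scene [[386.6983143    0.         329.26999005]
 [  0.         386.6983143  202.80219996]
 [  0.           0.           1.        ]] [ 0.84419257  2.69397589 -0.90983684] [ 489.54795011 -105.26108576 1141.99166189] 0.996140625
side [[428.90235197   0.         313.91327918]
 [  0.         428.90235197 198.88822583]
 [  0.           0.           1.        ]] [ 0.28554011 -2.70292667  1.3528144 ] [530.65989733 224.55928326 957.41264935] 0.996015625
{'clock': 0.1, 'joints': array([ 1.16739752e+00,  3.00419377e-01,  1.52145591e+00, -5.11252872e-06,
        1.32072567e+00, -6.65536987e-02]), 'qd': array([-0.00011696, -0.00101196, -0.00252887,  0.00031867, -0.00184997,
       -0.00020215]), 'effort': array([ 2.08671430e-03, -5.32648766e+01, -3.53277862e+01,  7.09647755e-02,
        2.35229154e-02, -9.40340601e-05]), 'eef_pos': array([181.67587244, 518.8983901 , 204.9676584 ]), 'eef_rot': array([-3.14058626e+00, -6.21152526e-05,  2.80474879e+00]), 'wrist_force': array([ 0.75274794, -0.24793282, -0.16129308]), 'moment': array([-0.01279441, -0.04153862, -0.00410862]), 'finger_force': 0.0, 'finger_gap': 93.65516950301851} -18.8
```

View pics/scene.png

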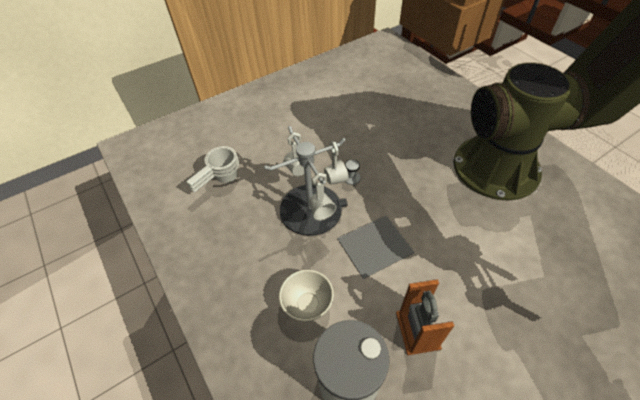

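View pics/side.png

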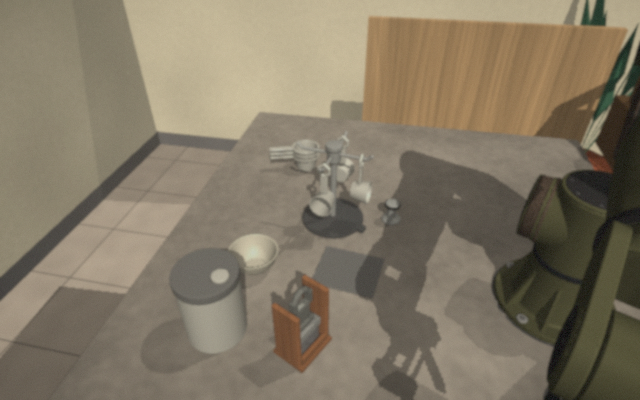

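Scene view: carousel hub at ~(307,150), lug at ~(343,203), mat (376,245), slot (425,318), bowl, bin, scoops (222,165) and door stop (352,168). The side view shows the same things. Next I'll measure from the depth data and make an enlarged crop.

```bash
cat > m.py <<'E'
from h import *
Z={n:np.load(n+".npz") for n in("scene","side")}
def get(n,uv,r=1):
    u,v=uv; return np.nanmedian(Z[n]["W"][v-r:v+r+1,u-r:u+r+1].reshape(-1,3),0).round(0)
for n,pts in {"scene":dict(cap=(307,149),lug=(343,203),h1=(293,133),h2=(342,145),h3=(271,167),h4=(320,178),mat=(376,245),brush=(430,303),bin=(350,350),bowl=(306,297)),
 "side":dict(cap=(335,147),mat=(349,272),ds=(391,205),bin=(207,275))}.items():
    for k,q in pts.items(): print(n,k,get(n,q))
# object contours
for n in Z:
    W=Z[n]["W"];p=Z[n]["p"]; hsv=cv2.cvtColor(p,cv2.COLOR_RGB2HSV)
    m=(hsv[...,1]>150)&(hsv[...,0]<15)&(W[...,2]>100)&(W[...,0]<900)&(np.abs(W[...,1])<600)
    k,l,st,c=cv2.connectedComponentsWithStats(m.astype(np.uint8))
    for j in range(1,k):
        if st[j,4]>15: q=W[l==j]; t=q[q[:,2]>np.percentile(q[:,2],80)-3]; print(n,"cheek",st[j,4],np.nanmin(q,0).round(),np.nanmax(q,0).round(),np.median(t,0).round(1))
a=cv2.resize(Z["scene"]["p"][115:245,250:410],None,fx=4.5,fy=4.5,interpolation=cv2.INTER_CUBIC)
save("crop1",a[:590])
E
python3 m.py
```

```text
scene cap [ 529. -176.  238.]
scene lug [ 451. -142.   15.]
scene h1 [ 520. -254.  223.]
scene h2 [ 316. -335.    2.]
scene h3 [ 614. -196.  214.]
scene h4 [ 543. -106.  214.]
scene mat [456.   8.   5.]
scene brush [521. 232. 165.]
scene bin [698. 217. 174.]
scene bowl [678.  25.   6.]
side cap [ 525. -169.  236.]
side mat [454.  13.   4.]
side ds [ 376. -200.   57.]
side bin [692. 234. 173.]
scene cheek 510 [-831. -355.  139.] [-113.   48.  450.] [-756.9 -195.8  181.7]
scene cheek 328 [472. 178. 100.] [526. 207. 154.] [498.8 193.1 150.5]
scene cheek 383 [509. 253. 100.] [563. 284. 154.] [538.3 268.7 150.6]
```

View pics/crop1.png

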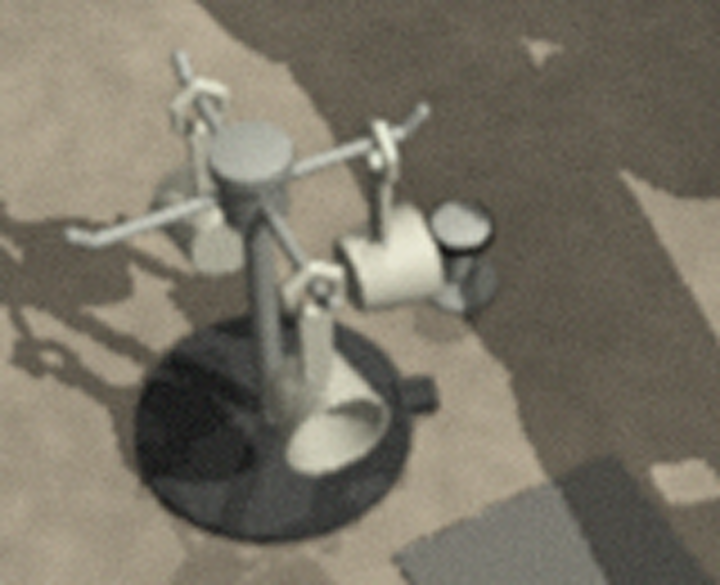

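Crop: the bare hook points left/away with its tip at scene (267,168); the other three carry scoops, and the lug is at scene ~(343,203). Now the exact numbers from both views.

```bash
cat > m2.py <<'E'
from h import *
import sys
def axis(Z):
    out={}
    for n in Z:
        W=Z[n]["W"]; near=np.hypot(W[...,0]-530,W[...,1]+173)
        cap=W[(W[...,2]>231)&(W[...,2]<245)&(near<40)]
        (c,r)=cv2.minEnclosingCircle(cap[:,:2].astype(np.float32))
        print(n,"cap",len(cap),np.round(c,1),round(r,1),np.median(cap,0).round(1))
        d=W[(W[...,2]>9)&(W[...,2]<19)&(near<115)]
        rr=np.hypot(*(d[:,:2]-c).T); 
        lug=d[(rr>90)&(rr<106)]; print("lug",len(lug),lug.mean(0).round(1),np.degrees(np.arctan2(*(lug.mean(0)[:2]-c)[::-1])).round(1))
        disc=d[rr<90]; cc,r2=cv2.minEnclosingCircle(disc[:,:2].astype(np.float32)); print("disc",np.round(cc,1),round(r2,1))
        h=W[(W[...,2]>203)&(W[...,2]<229)&(near>28)&(near<106)]
        a=np.degrees(np.arctan2(h[:,1]-c[1],h[:,0]-c[0])); R_=np.hypot(h[:,0]-c[0],h[:,1]-c[1])
        b=np.round(a/10)*10
        for x in np.unique(b):
            k=b==x
            if k.sum()>3: print("   hook",x,k.sum(),np.median(a[k]).round(1),R_[k].max().round(0),h[k][R_[k].argmax()].round())
if __name__=="__main__":
    Z={n:np.load(n+".npz") for n in("scene","side")}
    axis(Z)
    for n in Z:
        W=Z[n]["W"];p=Z[n]["p"].astype(int)
        s=p.max(2)-p.min(2)
        reg=(abs(W[...,0]-455)<130)&(abs(W[...,1]-10)<120)
        m=reg&(W[...,2]>2.2)&(W[...,2]<8)&(s<14)
        m=cv2.morphologyEx(m.astype(np.uint8),cv2.MORPH_OPEN,np.ones((3,3)))
        k,l,st,_=cv2.connectedComponentsWithStats(m); j=1+st[1:,4].argmax()
        q=W[l==j]; print(n,"mat",cv2.minAreaRect(q[:,:2].astype(np.float32)),np.median(q[:,2]))
        b=W[(abs(W[...,0]-518)<40)&(abs(W[...,1]-231)<34)&(W[...,2]>157)&(W[...,2]<180)]
        print(n,"brushtop",len(b),np.median(b,0).round(1),b.max(0).round(1),b.min(0).round(1))
        c=W[(abs(W[...,0]-518)<60)&(abs(W[...,1]-231)<60)&(W[...,2]>147)&(W[...,2]<156)]
        print(n,"cheeks",cv2.minAreaRect(c[:,:2].astype(np.float32)))
E
python3 m2.py
```

```text
scene cap 241 [ 529.8 -182.4] 23.0 [ 531.9 -179.8  237.4]
lug 28 [ 443.1 -144.1   14.2] 156.2
disc [ 527.1 -182.1] 87.1
   hook -180.0 6 -176.7 73.0 [ 457. -183.  216.]
   hook -110.0 17 -107.9 75.0 [ 507. -254.  216.]
   hook -100.0 68 -98.0 96.0 [ 517. -277.  223.]
   hook -90.0 28 -90.2 77.0 [ 529. -259.  214.]
   hook -10.0 108 -7.8 101.0 [ 629. -198.  222.]
   hook -0.0 12 -3.7 58.0 [ 588. -187.  216.]
   hook 70.0 22 71.6 77.0 [ 555. -110.  212.]
   hook 80.0 83 80.0 100.0 [546. -84. 224.]
   hook 90.0 26 89.3 77.0 [ 527. -105.  204.]
   hook 160.0 26 161.4 77.0 [ 457. -158.  211.]
   hook 170.0 108 170.3 100.0 [ 432. -166.  223.]
   hook 180.0 7 177.6 74.0 [ 456. -179.  219.]
side cap 148 [ 530.7 -183.9] 23.2 [ 531.  -178.3  236. ]
lug 26 [ 443.9 -144.5   12.9] 155.6
disc [ 528.9 -182.4] 87.3
   hook -110.0 13 -108.4 75.0 [ 505. -254.  204.]
   hook -100.0 43 -98.6 95.0 [ 520. -279.  220.]
   hook -90.0 12 -90.9 73.0 [ 533. -257.  212.]
   hook -10.0 77 -7.5 100.0 [ 630. -196.  223.]
   hook -0.0 21 -4.1 89.0 [ 619. -191.  212.]
   hook 70.0 14 71.9 79.0 [ 555. -109.  212.]
   hook 80.0 59 81.2 101.0 [545. -84. 223.]
   hook 90.0 24 89.5 78.0 [ 530. -106.  206.]
   hook 160.0 27 161.3 75.0 [ 460. -160.  212.]
   hook 170.0 93 169.2 98.0 [ 434. -165.  220.]
scene mat ((457.4126281738281, 7.071510314941406), (129.39158630371094, 148.7410430908203), 83.50520324707031) 5.014933560686239
scene brushtop 135 [518.8 233.1 166.8] [530.  250.  173.5] [506.5 210.9 157.5]
scene cheeks ((515.9527587890625, 229.88052368164062), (96.88178253173828, 59.90190124511719), 64.718505859375)
side mat ((459.80291748046875, 8.725929260253906), (124.93891906738281, 141.92364501953125), 84.1307373046875) 3.9973486015880395
side brushtop 124 [517.6 234.4 165.1] [528.5 247.4 171.5] [506.6 215.1 157.1]
side cheeks ((516.9067993164062, 229.75726318359375), (96.27189636230469, 60.10039520263672), 64.16581726074219)
```

```bash
cat > plan.py <<'E'
# python3 plan.py x y z psi(deg) [...more]: tool-axis displacement from present pose, for each target
from h import *
import sys
s=manip.read_state(); p=s["eef_pos"]; Rt=R.from_euler("xyz",s["eef_rot"])
print("now",p.round(1),s["eef_rot"].round(3),"t",round(s["clock"],2),"gap",round(s["finger_gap"],1))
a=[float(v) for v in sys.argv[1:]]
for i in range(0,len(a),4):
    d=Rt.inv().apply(np.array(a[i:i+3])-p); rv=(Rt.inv()*R.from_euler("xyz",[np.pi,0,np.radians(a[i+3])])).as_rotvec()
    print(a[i:i+4],"->",d.round(1),rv.round(3),"dist",np.linalg.norm(d).round(0))
E
python3 plan.py 182 519 265 160.7  590 -238 265 160.7 597.7 -237.6 195 160.7
```

```text
now [181.7 518.9 205. ] [-3.141 -0.     2.805] t 0.1 gap 93.7
[182.0, 519.0, 265.0, 160.7] -> [ -0.3   0.1 -60. ] [-0.001 -0.     0.   ] dist 60.0
[590.0, -238.0, 265.0, 160.7] -> [-635.5 -579.5  -59.5] [-0.001 -0.     0.   ] dist 862.0
[597.7, -237.6, 195.0, 160.7] -> [-642.7 -576.5   10.5] [-0.001 -0.     0.   ] dist 863.0
```
Up 60 first within first rows: row1: (-30,-25,-50)... Direction: unit (-0.74,-0.67). Rows: step 35 first. Let me just: cmd1 rows: [0,0,-50],[-30,-27,-60],[-66,-60,-60],[-102,-93,-60],[-138,-126,-60] ~49mm each. Remaining: (-505,-451). cmd2 : 5 rows up to (-180,-163) [245mm]... type total per row with cap: target (-180,-161,0) repeated — does "at most 50 mm" clamp approach? Yes. But explicit rows.

Careful with the scale: shifts go in units of 25 mm and turns go in units of 0.2 rad. That gives: -138 mm is -5.52, -126 mm is -5.04.

```bash
python3 nudge.py '[{"pos":[0,0,-2]},{"pos":[-1.2,-1.08,-2.4]},{"pos":[-2.64,-2.4,-2.4]},{"pos":[-4.08,-3.72,-2.4]},{"pos":[-5.52,-5.04,-2.4]}]' 0 10
python3 nudge.py '[{"pos":[-1.44,-1.32,0]},{"pos":[-2.88,-2.64,0]},{"pos":[-4.32,-3.92,0]},{"pos":[-5.76,-5.24,0]},{"pos":[-7.2,-6.56,0]}]'
python3 nudge.py '[{"pos":[-1.44,-1.32,0]},{"pos":[-2.88,-2.64,0]},{"pos":[-4.32,-3.92,0]},{"pos":[-5.76,-5.24,0]},{"pos":[-7.2,-6.56,0]}]'
python3 nudge.py '[{"pos":[-1.44,-1.32,0]},{"pos":[-2.88,-2.64,0]},{"pos":[-4.32,-3.92,0]},{"pos":[-5.76,-4.92,0]},{"pos":[-5.76,-4.92,0]}]'
```

Run:
```python
from h import *
C=np.array([530.5,-181.7])
s=manip.read_state(); p=s["eef_pos"]; Rt=R.from_euler("xyz",s["eef_rot"]); print(p,s["eef_rot"])
f=lambda t,r,o: C+r*np.array([np.cos(t),np.sin(t)])-o*np.array([-np.sin(t),np.cos(t)])
q=f(np.radians(-8.8),76,45); print("start",Rt.inv().apply(np.r_[q,195]-p).round(0))
for t in [-8.8,6,21,36,51,66,81,96,111,126,141,150,156.5]:
    print(t,Rt.inv().apply(np.r_[f(np.radians(t),76,16)-q,0]).round(0))
```

```text
clock: 0.6
eef_pos: [270.7, 352.8, 265.2]
eef_rot: [-3.141, -0.0, 2.805]
wrist_force: [1.3, 1.0, -0.3]
finger_gap: 57.2
finger_force: 0.0
clock: 1.1
eef_pos: [386.4, 138.4, 265.5]
eef_rot: [3.141, 0.0, 2.805]
wrist_force: [0.1, -0.0, -1.5]
finger_gap: 17.3
finger_force: 0.0
clock: 1.6
eef_pos: [502.2, -76.0, 265.3]
eef_rot: [3.142, -0.0, 2.805]
wrist_force: [0.7, 0.9, -0.4]
finger_gap: 0.5
finger_force: 0.0
clock: 2.1
eef_pos: [597.9, -241.4, 262.3]
eef_rot: [-3.142, -0.004, 2.802]
wrist_force: [-0.5, 0.6, -0.5]
finger_gap: 0.6
finger_force: 0.0
[ 597.87769642 -241.3727773   262.28546261] [-3.14159129 -0.00373668  2.80157331]
start [ 0.  4. 67.]
-8.8 [ 5. 28.  0.]
6 [ 8. 48.  0.]
21 [15. 67.  0.]
36 [27. 84.  0.]
51 [43. 96.  0.]
66 [ 61. 105.   0.]
81 [ 81. 108.   0.]
96 [101. 106.   0.]
111 [120.  98.   0.]
126 [137.  86.   1.]
141 [149.  71.   1.]
150 [155.  60.   1.]
156.5 [158.  51.   1.]
```

```bash
python3 nudge.py '[{"pos":[0,0.16,1.6]},{"pos":[0,0.16,2.68]},{"pos":[0,0.16,2.68]},{"pos":[0.08,0.8,2.68]},{"pos":[0.2,1.28,2.68]}]'
python3 nudge.py '[{"pos":[0.04,0.32,0]},{"pos":[0.12,0.8,0]},{"pos":[0.24,1.2,0]},{"pos":[0.4,1.56,0]},{"pos":[0.64,1.92,0]}]'
python3 nudge.py '[{"pos":[0.24,0.32,0]},{"pos":[0.56,0.56,0]},{"pos":[0.88,0.8,0]},{"pos":[1.24,1,0]},{"pos":[1.6,1.16,0]}]'
python3 - <<'E'
import sys; from h import *
import m2
s=manip.read_state();print(s["eef_pos"].round(1))
p,d,i=cam("scene"); save("scene2",cv2.resize(p[100:250,220:420],None,fx=4,fy=4)); m2.axis({"scene":dict(W=cloud(d,i))})
E
```

```text
clock: 2.6
eef_pos: [603.6, -204.8, 200.6]
eef_rot: [-3.141, 0.003, 2.805]
wrist_force: [0.5, -2.4, -0.8]
finger_gap: 0.2
finger_force: 1.3
clock: 3.1
eef_pos: [603.6, -154.4, 198.4]
eef_rot: [-3.142, 0.0, 2.805]
wrist_force: [-0.4, -2.8, -1.0]
finger_gap: 0.4
finger_force: 1.0
clock: 3.6
eef_pos: [574.8, -113.9, 198.5]
eef_rot: [3.141, 0.0, 2.805]
wrist_force: [1.0, -2.1, 0.8]
finger_gap: 0.5
finger_force: 0.8
[ 574.8 -113.9  198.5]
scene cap 0 [0. 0.] 0.0 [nan nan nan]
lug 0 [nan nan nan] nan
disc [0. 0.] 0.0
   hook -20.0 259 -18.6 660.0 [ 623. -218.  224.]
   hook -10.0 19 -10.0 594.0 [ 584. -111.  203.]
  return _methods._mean(a, axis=axis, dtype=dtype,
  ret = um.true_divide(
m2.py:12: RuntimeWarning: Mean of empty slice.
  lug=d[(rr>90)&(rr<106)]; print("lug",len(lug),lug.mean(0).round(1),np.degrees(np.arctan2(*(lug.mean(0)[:2]-c)[::-1])).round(1))
```

View pics/scene2.png

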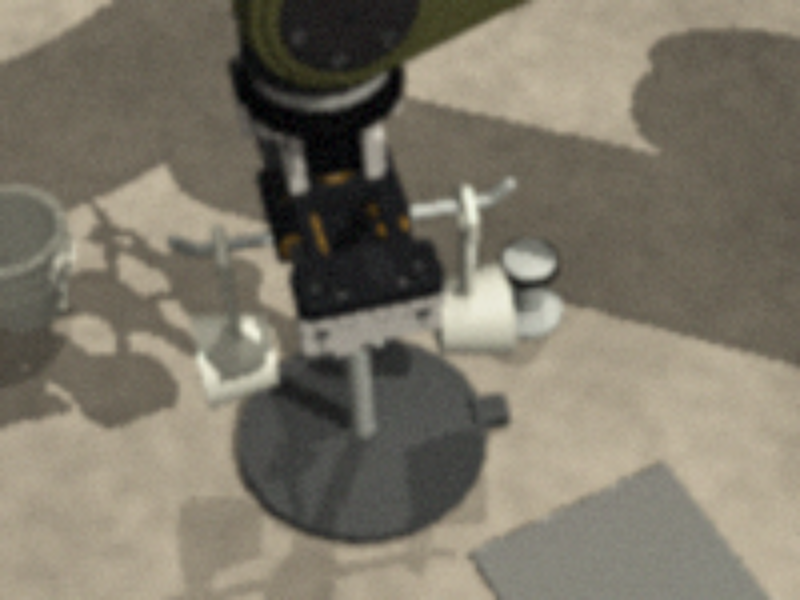

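The bare hook is under the gripper, at about 68° by the turn of its neighbours. Pushing on along the arc.

Run:
```python
from h import *
C=np.array([530.5,-181.7])
s=manip.read_state(); p=s["eef_pos"]; Rt=R.from_euler("xyz",s["eef_rot"])
f=lambda t,r,o: C+r*np.array([np.cos(t),np.sin(t)])-o*np.array([-np.sin(t),np.cos(t)])
for t,o in [(72,13),(81,13),(90,13),(99,13),(108,14),(117,14.5),(126,15),(134,15.5),(142,16),(149,16),(156,16)]:
    print(t,Rt.inv().apply(np.r_[f(np.radians(t),77,o),198.5]-p).round(0))
```

```text
72 [ 7. -2.  0.]
81 [20. -1.  0.]
90 [32. -2.  0.]
99 [44. -5.  0.]
108 [54. -9.  0.]
117 [ 64. -15.   0.]
126 [ 73. -23.   0.]
134 [ 80. -31.   0.]
142 [ 86. -39.   0.]
149 [ 91. -48.   0.]
156 [ 94. -57.   0.]
```

Scaled: 7 mm is 0.28, 54 mm is 2.16.

```bash
python3 nudge.py '[{"pos":[0.28,-0.04,0]},{"pos":[0.8,-0.04,0]},{"pos":[1.28,-0.08,0]},{"pos":[1.76,-0.2,0]},{"pos":[2.16,-0.36,0]}]'
python3 nudge.py '[{"pos":[0.4,-0.24,0]},{"pos":[0.76,-0.56,0]},{"pos":[1.04,-0.88,0]},{"pos":[1.28,-1.2,0]},{"pos":[1.48,-1.56,0]}]'
python3 nudge.py '[{},{"pos":[-0.16,1,0]},{"pos":[-0.16,1.2,-1.6]},{"pos":[-0.16,2.8,-2.4]},{"pos":[-0.16,4.4,-2.4]}]'
python3 nudge.py '[{"pos":[0,1.8,0]},{"pos":[0,3.6,0]},{"pos":[0,3.6,0]}]'
python3 - <<'E'
from h import *
import m2
s=manip.read_state();print(s["eef_pos"].round(1))
Z={}
for n in("scene","side"):
    p,d,i=cam(n); save(n+"3",p); Z[n]=dict(W=cloud(d,i)); 
m2.axis(Z)
E
```

```text
clock: 4.15
eef_pos: [520.9, -105.3, 198.5]
eef_rot: [3.141, 0.001, 2.805]
wrist_force: [2.8, -0.6, -0.1]
finger_gap: 0.9
finger_force: 1.0
clock: 4.65
eef_pos: [473.0, -130.3, 198.5]
eef_rot: [3.141, -0.0, 2.805]
wrist_force: [2.1, 0.2, 0.6]
finger_gap: 0.7
finger_force: 0.9
clock: 5.15
eef_pos: [514.9, -26.8, 261.4]
eef_rot: [3.141, 0.004, 2.803]
wrist_force: [0.6, -0.2, -0.6]
finger_gap: 0.9
finger_force: 0.0
clock: 5.45
eef_pos: [544.2, 61.6, 257.7]
eef_rot: [-3.142, -0.001, 2.809]
wrist_force: [-0.2, -0.6, -0.0]
finger_gap: 0.6
finger_force: 0.0
[544.2  61.6 257.7]
scene cap 237 [ 530.1 -182.1] 22.0 [ 532.1 -180.   237.6]
lug 26 [ 442.8 -144.9   14.3] 156.9
disc [ 527.6 -181.1] 87.0
   hook -130.0 16 -128.2 74.0 [ 481. -238.  204.]
   hook -120.0 64 -118.6 98.0 [ 485. -269.  225.]
   hook -110.0 30 -110.5 77.0 [ 509. -256.  212.]
   hook -40.0 7 -37.7 74.0 [ 588. -228.  216.]
   hook -30.0 107 -27.8 99.0 [ 619. -227.  223.]
   hook -20.0 48 -21.4 78.0 [ 601. -214.  213.]
   hook 50.0 24 51.6 78.0 [ 579. -121.  208.]
   hook 60.0 81 61.0 100.0 [578. -94. 223.]
   hook 70.0 26 69.5 76.0 [ 553. -109.  208.]
   hook 150.0 63 150.2 77.0 [ 462. -147.  213.]
   hook 160.0 7 155.6 77.0 [ 460. -150.  213.]
side cap 135 [ 531.6 -184.2] 24.2 [ 530.3 -179.   236.4]
lug 26 [ 444.8 -144.    13.3] 155.2
disc [ 529.7 -182.4] 87.2
   hook -130.0 16 -127.8 75.0 [ 483. -241.  208.]
   hook -120.0 71 -119.6 96.0 [ 490. -271.  221.]
   hook -110.0 13 -109.7 75.0 [ 511. -256.  212.]
   hook 60.0 48 63.1 81.0 [ 568. -112.  208.]
   hook 70.0 29 69.7 78.0 [ 560. -111.  215.]
   hook 150.0 77 149.5 100.0 [ 445. -135.  220.]
```

```bash
python3 plan.py 517 231 250 64.4
```

```text
now [543.5  58.1 257.9] [-3.141e+00 -1.000e-03  2.806e+00] t 5.55 gap 0.7
[517.0, 231.0, 250.0, 64.4] -> [ 81.9 154.5   7.9] [-1.000e-03 -0.000e+00  1.682e+00] dist 175.0
```

Scaled: 154 mm is 6.16, 147 mm is 5.88, 0.7 rad is 3.5.

```bash
python3 nudge.py '[{"pos":[0.72,1.4,0.08],"r":[0,0,0.7]},{"pos":[1.52,2.88,0.16],"r":[0,0,1.4]},{"pos":[2.32,4.4,0.24],"r":[0,0,2.1]},{"pos":[3.12,5.88,0.32],"r":[0,0,2.8]},{"pos":[3.28,6.16,0.32],"r":[0,0,3.5]}]' 70 15
python3 nudge.py '[{"r":[0,0,0.7]},{"r":[0,0,1.4]},{"r":[0,0,2.1]},{"r":[0,0,2.8]},{"r":[0,0,3.5]}]'
python3 nudge.py '[{"r":[0,0,0.7]},{"r":[0,0,1.4]},{"r":[0,0,1.4]},{"r":[0,0,1.4]}]'
python3 plan.py 517.3 230.7 150 64.4 517.3 230.7 92 64.4
python3 - <<'E'
from h import *
p,d,i=cam("wrist"); save("w1",p); print(i)
p,d,i=cam("side"); save("s4",cv2.resize(p[200:380,200:400],None,fx=3,fy=3)); 
W=cloud(d,i)
b=W[(abs(W[...,0]-518)<40)&(abs(W[...,1]-231)<34)&(W[...,2]>140)&(W[...,2]<177)]
print(len(b),np.median(b,0),cv2.minAreaRect(b[:,:2].astype(np.float32)))
E
```

```text
clock: 6.05
eef_pos: [516.2, 232.0, 250.1]
eef_rot: [-3.141, -0.0, 2.101]
wrist_force: [-0.1, -1.3, -0.4]
finger_gap: 37.4
finger_force: 0.0
clock: 6.55
eef_pos: [517.3, 228.5, 250.5]
eef_rot: [-3.141, 0.0, 1.397]
wrist_force: [0.4, 0.7, -0.4]
finger_gap: 69.6
finger_force: 0.0
clock: 6.95
eef_pos: [517.2, 229.1, 250.5]
eef_rot: [-3.142, 0.0, 1.128]
wrist_force: [-0.1, -0.7, -0.9]
finger_gap: 69.7
finger_force: 0.0
now [517.2 229.1 250.5] [-3.142  0.     1.128] t 6.95 gap 69.7
[517.3, 230.7, 150.0, 64.4] -> [  1.5  -0.6 100.5] [-0.     0.     0.004] dist 100.0
[517.3, 230.7, 92.0, 64.4] -> [  1.5  -0.6 158.5] [-0.     0.     0.004] dist 158.0
{'K': array([[309.70691629,   0.        , 323.86083014],
       [  0.        , 309.70691629, 199.40409986],
       [  0.        ,   0.        ,   1.        ]]), 'mount': array([[-7.71980791e-04, -9.64922961e-01, -2.62532063e-01,
         7.59894270e+01],
       [ 9.99998789e-01, -1.09961344e-03,  1.10105560e-03,
         1.93333243e+00],
       [-1.35111762e-03, -2.62530895e-01,  9.64922641e-01,
        -1.79831676e+02],
       [ 0.00000000e+00,  0.00000000e+00,  0.00000000e+00,
         1.00000000e+00]])}
330 [519.24539115 239.07935266 151.67363403] ((516.86083984375, 231.8308868408203), (101.56396484375, 27.33769416809082), 44.086181640625)
```

View pics/w1.png

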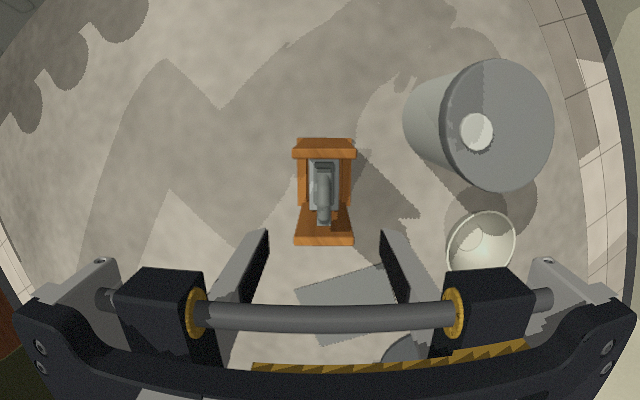

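Wrist view: the slot and brush are centred at column ~324, midway between the fingertips (~250 and ~395) and square to them. Going down to grip the neck.

Scaled: 158 mm is 6.32, 1 mm is 0.04.

```bash
python3 nudge.py '[{"pos":[0.04,-0.02,1.6]},{"pos":[0.06,-0.02,3.2]},{"pos":[0.06,-0.02,4.4]},{"pos":[0.06,-0.02,5.6]},{"pos":[0.06,-0.02,6.32]}]'
python3 nudge.py '[{},{},{},{},{}]' 0 20
python3 nudge.py '[{},{},{"pos":[0,0,-0.2]},{"pos":[0,0,-0.6]},{"pos":[0,0,-1.2]}]'
```

```text
clock: 7.55
eef_pos: [516.5, 231.1, 90.1]
eef_rot: [-3.14, 0.002, 1.127]
wrist_force: [0.7, -0.4, -0.7]
finger_gap: 70.1
finger_force: 0.0
clock: 8.05
eef_pos: [517.5, 231.7, 93.2]
eef_rot: [3.141, -0.001, 1.125]
wrist_force: [0.5, -0.3, 0.6]
finger_gap: 33.2
finger_force: 0.0
clock: 8.55
eef_pos: [516.9, 231.5, 122.8]
eef_rot: [-3.141, 0.001, 1.125]
wrist_force: [1.2, 0.4, -1.6]
finger_gap: 13.6
finger_force: 20.0
```

Scaled: -135 mm is -5.4, -120 mm is -4.8.

```bash
python3 nudge.py '[{"pos":[0,0,-1.2]},{"pos":[0,0,-2.4]},{"pos":[0,0,-3.6]},{"pos":[0,0,-4.8]},{"pos":[0,0,-5.4]}]'
python3 plan.py 458 8 200 62 458 8 100 62
python3 - <<'E'
from h import *
s=manip.read_state();c=s["eef_pos"]
for n in("scene","side"):
    p,d,i=cam(n);W=cloud(d,i)
    b=W[(np.hypot(W[...,0]-c[0],W[...,1]-c[1])<42)&(W[...,2]>152)&(W[...,2]<c[2]-20)]
    print(n,len(b),b.min(0).round(1),np.percentile(b[:,2],2),cv2.minAreaRect(b[b[:,2]<205][:,:2].astype(np.float32)))
E
```

```text
clock: 9.05
eef_pos: [517.6, 231.8, 261.1]
eef_rot: [3.139, -0.003, 1.125]
wrist_force: [0.0, 0.1, -1.8]
finger_gap: 14.0
finger_force: 20.0
now [517.6 231.8 261.1] [ 3.139e+00 -3.000e-03  1.125e+00] t 9.05 gap 14.0
[458.0, 8.0, 200.0, 62.0] -> [-227.8   42.6   60.6] [ 0.003 -0.003  0.043] dist 239.0
[458.0, 8.0, 100.0, 62.0] -> [-228.    42.3  160.6] [ 0.003 -0.003  0.043] dist 282.0
scene 857 [500.4 191.8 152.3] 179.48059529134355 ((530.4006958007812, 233.94085693359375), (77.6842269897461, 28.44643783569336), 89.78858947753906)
side 1152 [487.8 199.1 176.3] 179.518974136904 ((509.14459228515625, 240.81602478027344), (73.75077819824219, 30.505355834960938), 39.87553024291992)
```

```bash
python3 plan.py 460 18 200 62 460 18 98 62
python3 nudge.py '[{"pos":[-1.68,0.32,0]},{"pos":[-3.4,0.64,0],"r":[0,0,0.1]},{"pos":[-5.12,1,0.6],"r":[0,0,0.2]},{"pos":[-6.8,1.32,1.4],"r":[0,0,0.2]},{"pos":[-8,1.56,2.28],"r":[0,0,0.2]}]'
python3 plan.py 460 18 130 62 460 18 96 62
```

```text
now [517.8 231.8 260.3] [ 3.139e+00 -3.000e-03  1.125e+00] t 9.15 gap 14.4
[460.0, 18.0, 200.0, 62.0] -> [-218.1   39.9   59.8] [ 0.003 -0.003  0.043] dist 230.0
[460.0, 18.0, 98.0, 62.0] -> [-218.4   39.6  161.8] [ 0.003 -0.003  0.043] dist 275.0
clock: 9.65
eef_pos: [465.0, 32.4, 199.4]
eef_rot: [-3.141, 0.0, 1.084]
wrist_force: [0.6, 0.2, -2.2]
finger_gap: 14.2
finger_force: 20.0
now [465.   32.4 199.4] [-3.141  0.     1.084] t 9.65 gap 14.2
[460.0, 18.0, 130.0, 62.0] -> [-15.    2.3  69.4] [-0.     0.     0.002] dist 71.0
[460.0, 18.0, 96.0, 62.0] -> [-15.    2.3 103.4] [-0.     0.     0.002] dist 104.0
```

```bash
python3 nudge.py '[{"pos":[-0.32,0.04,1.2]},{"pos":[-0.6,0.08,2.4]},{"pos":[-0.6,0.08,3.4]},{"pos":[-0.6,0.08,4.04]},{"pos":[-0.6,0.08,4.04]}]'
python3 nudge.py '[{},{"pos":[0,0,0.12]},{"pos":[0,0,0.2]}]'
python3 - <<'E'
from h import *
s=manip.read_state();c=s["eef_pos"];print(c)
for n in("scene","side"):
    p,d,i=cam(n);W=cloud(d,i)
    b=W[(np.hypot(W[...,0]-c[0],W[...,1]-c[1])<42)&(W[...,2]<c[2]-25)]
    print(n,len(b),np.sort(b[:,2])[::len(b)//12].round(1)); save("p"+n,p)
E
```

```text
clock: 10.15
eef_pos: [459.3, 20.1, 97.1]
eef_rot: [-3.137, 0.002, 1.085]
wrist_force: [-0.7, -0.1, -1.1]
finger_gap: 13.8
finger_force: 20.0
clock: 10.45
eef_pos: [461.2, 20.2, 95.0]
eef_rot: [3.14, -0.001, 1.085]
wrist_force: [0.4, 0.1, -2.0]
finger_gap: 13.8
finger_force: 20.0
[461.22905206  20.18169013  94.95857177]
scene 607 [ 0.9  3.2  4.   4.5  5.   5.5  6.3  7.4 19.4 30.1 43.1 58.7 69.4]
side 859 [-0.3  2.4  3.3  4.   4.8 11.2 21.  29.4 38.6 49.3 58.1 65.8 69.9]
```

```bash
for i in 1 2; do python3 nudge.py '[{"pos":[0,0,0.04]},{"pos":[0,0,0.08]},{"pos":[0,0,0.08]}]' | grep -E "pos|wrist"; done
```

```text
eef_pos: [460.9, 20.2, 92.4]
wrist_force: [0.6, 0.9, -2.1]
eef_pos: [460.9, 20.2, 90.3]
wrist_force: [0.1, -0.4, -2.7]
```

Scaled: 2 mm is 0.08, 1 mm is 0.04.

```bash
python3 nudge.py '[{"pos":[0,0,0.04]},{"pos":[0,0,0.08]},{"pos":[0,0,0.08]}]' | grep -E "pos|wrist"; python3 nudge.py '[{"pos":[0,0,0.04]},{"pos":[0,0,0.04]},{"pos":[0,0,0.04]}]' | grep -E "pos|wrist"
```

```text
eef_pos: [461.6, 20.5, 89.5]
wrist_force: [-2.8, 3.8, 11.1]
eef_pos: [461.8, 20.5, 89.4]
wrist_force: [-6.3, 3.6, 22.8]
```

Scaled: -2 mm is -0.08, -1.5 mm is -0.06.

```bash
python3 nudge.py '[{"pos":[0,0,-0.06]},{"pos":[0,0,-0.08]},{"pos":[0,0,-0.08]}]' | grep -E "pos|wrist"; python3 nudge.py '[{},{},{},{},{}]' 60
python3 nudge.py '[{},{"pos":[0,0,-0.8]},{"pos":[0,0,-2]},{"pos":[0,0,-3.6]},{"pos":[0,0,-5.2]}]' 90
python3 - <<'E'
from h import *
for n in("scene","side"):
    p,d,i=cam(n);W=cloud(d,i)
    g=(np.hypot(W[...,0]-461,W[...,1]-20)<60)
    for lo,hi in((12,35),(115,172)):
        b=W[g&(W[...,2]>lo)&(W[...,2]<hi)]
        print(n,len(b),np.median(b,0).round(1),b.max(0).round(1),b.min(0).round(1),cv2.minAreaRect(b[:,:2].astype(np.float32)))
    save("q"+n,p)
    if n=="side": save("qc",cv2.resize(p[180:330,260:430],None,fx=4,fy=4))
p,d,i=cam("wrist"); save("qw",p)
E
python3 plan.py 461 20 250 151.2
```

```text
eef_pos: [461.0, 20.1, 89.5]
wrist_force: [-1.3, 0.3, 1.0]
clock: 12.55
eef_pos: [461.0, 20.1, 89.4]
eef_rot: [3.142, 0.0, 1.085]
wrist_force: [0.7, -0.2, -0.6]
finger_gap: 50.3
finger_force: 0.0
clock: 13.05
eef_pos: [460.6, 20.2, 220.8]
eef_rot: [-3.141, 0.0, 1.085]
wrist_force: [0.0, 0.5, -0.1]
finger_gap: 88.9
finger_force: 0.0
scene 99 [474.7  44.1  23.2] [487.6  56.8  34.9] [457.2 -16.1  12. ] ((472.66485595703125, 19.92103385925293), (73.13457489013672, 28.462570190429688), 88.05867004394531)
scene 226 [463.9  25.8 146.4] [475.9  45.8 168.6] [439.6  -7.1 116.8] ((458.4142761230469, 19.43841552734375), (54.253684997558594, 14.080625534057617), 62.015411376953125)
side 188 [457.4  42.1  23.8] [488.9  56.3  34.9] [431.7  -5.6  12.1] ((451.9355163574219, 29.066818237304688), (74.18143463134766, 29.470054626464844), 38.53184127807617)
side 321 [461.4  25.2 137.8] [478.3  45.1 168.4] [442.9  -3.1 115.2] ((460.6274719238281, 18.982280731201172), (52.95826721191406, 16.423866271972656), 63.7655029296875)
now [461.7  20.1 221.4] [ 3.138e+00 -2.000e-03  1.085e+00] t 13.2 gap 90.3
[461.0, 20.0, 250.0, 151.2] -> [ -0.4  -0.5 -28.6] [ 0.005  0.002 -1.554] dist 29.0
```

View pics/qw.png

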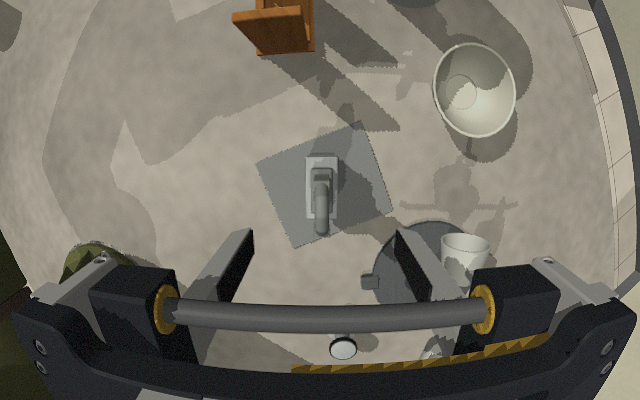

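View pics/qc.png

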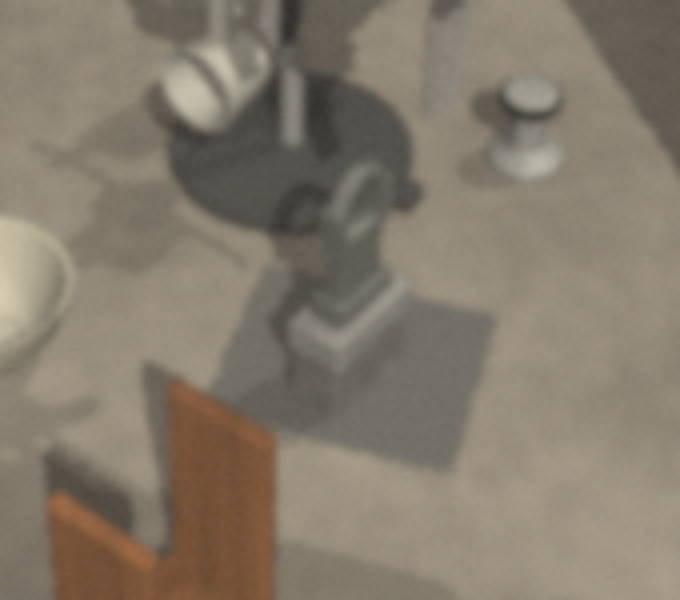

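The brush stands upright and released on the mat (wrist ~(322,190)), centre near (461,20), 12 mm from the mat's middle. Now the quarter turn and the grip across the loop.

Careful with the scale: shifts go in units of 25 mm and turns go in units of 0.2 rad. That gives: -10 mm is -0.4, -0.7 rad is -3.5.

```bash
python3 nudge.py '[{"pos":[0,0,-0.4],"r":[0,0,-0.7]},{"pos":[0,0,-0.4],"r":[0,0,-1.4]},{"pos":[0,0,-0.4],"r":[0,0,-2.1]},{"pos":[0,0,-0.4],"r":[0,0,-2.8]},{"pos":[0,0,-0.4],"r":[0,0,-3.5]}]' 94
python3 nudge.py '[{"r":[0,0,-0.7]},{"r":[0,0,-1.4]},{"r":[0,0,-2.1]},{"r":[0,0,-2.8]},{"r":[0,0,-3.5]}]'
python3 nudge.py '[{"r":[0,0,-0.5]},{"r":[0,0,-0.88]},{"r":[0,0,-0.88]},{"r":[0,0,-0.88]}]'
python3 plan.py 460.5 19.7 115 152.5
```

```text
clock: 13.7
eef_pos: [460.5, 20.1, 227.9]
eef_rot: [-3.139, -0.001, 1.791]
wrist_force: [0.1, 0.1, 0.1]
finger_gap: 93.8
finger_force: 0.0
clock: 14.2
eef_pos: [460.5, 20.2, 227.9]
eef_rot: [-3.14, -0.002, 2.491]
wrist_force: [0.4, -0.1, -1.2]
finger_gap: 94.2
finger_force: 0.0
clock: 14.6
eef_pos: [460.7, 20.2, 228.6]
eef_rot: [-3.141, -0.001, 2.658]
wrist_force: [0.4, -0.7, -0.0]
finger_gap: 93.9
finger_force: 0.0
now [460.7  20.2 228.6] [-3.141e+00 -1.000e-03  2.658e+00] t 14.6 gap 93.9
[460.5, 19.7, 115.0, 152.5] -> [ -0.2  -0.4 113.6] [-0.001 -0.001 -0.003] dist 114.0
```

Scaled: 114 mm is 4.56, 107 mm is 4.28.

```bash
python3 nudge.py '[{"pos":[0,0,1.4]},{"pos":[0,-0.016,2.6]},{"pos":[0,-0.016,3.6]},{"pos":[0,-0.016,4.28]},{"pos":[0,-0.016,4.56]}]'
python3 nudge.py '[{},{},{},{},{}]' 30 15
python3 nudge.py '[{},{},{},{}]'
python3 plan.py 461 20 215 151.2
```

```text
clock: 15.1
eef_pos: [459.9, 19.8, 113.6]
eef_rot: [-3.14, -0.003, 2.659]
wrist_force: [-0.3, -0.4, 0.1]
finger_gap: 94.4
finger_force: 0.0
clock: 15.6
eef_pos: [460.9, 19.8, 115.9]
eef_rot: [3.141, 0.001, 2.661]
wrist_force: [0.7, 0.3, -1.0]
finger_gap: 57.5
finger_force: 0.0
clock: 16.0
eef_pos: [460.9, 19.8, 115.7]
eef_rot: [3.141, 0.0, 2.661]
wrist_force: [-1.8, -0.6, 3.8]
finger_gap: 51.9
finger_force: 14.9
now [460.9  19.8 115.7] [3.141 0.    2.661] t 16.0 gap 51.9
[461.0, 20.0, 215.0, 151.2] -> [ -0.    0.3 -99.3] [0.    0.    0.022] dist 99.0
```

Scaled: -25 mm is -1, -8 mm is -0.32, 0.022 rad is 0.11.

```bash
python3 nudge.py '[{"pos":[0,0,-0.32]},{"pos":[0,0,-1]},{"pos":[0,0,-2],"r":[0,0,0.05]},{"pos":[0,0,-2.8],"r":[0,0,0.1]},{"pos":[0,0,-3.08],"r":[0,0,0.11]}]' - 25
python3 plan.py 399.1 -109.7 191.7 151.2
```

```text
clock: 16.5
eef_pos: [461.2, 19.8, 194.4]
eef_rot: [3.14, 0.002, 2.639]
wrist_force: [-0.2, -0.5, -1.9]
finger_gap: 51.5
finger_force: 24.9
now [461.2  19.8 194.4] [3.140e+00 2.000e-03 2.639e+00] t 16.5 gap 51.5
[399.1, -109.7, 191.7, 151.2] -> [  -8.  -143.5    2.5] [ 0.001  0.002 -0.   ] dist 144.0
```

```bash
python3 nudge.py '[{"pos":[0,-1.4,0]},{"pos":[-0.12,-2.88,0]},{"pos":[-0.24,-4.32,0]},{"pos":[-0.32,-5.4,0]},{"pos":[-0.32,-5.72,0]}]'
python3 nudge.py '[{},{},{}]'
python3 - <<'E'
from h import *
import m2
s=manip.read_state();c=s["eef_pos"];print(c,s["eef_rot"])
Z={}
C=np.array([530.5,-182]);th=np.radians(151.2);u=np.array([np.cos(th),np.sin(th)]);n_=np.array([-u[1],u[0]])
for n in("scene","side"):
    p,d,i=cam(n); save("r"+n,cv2.resize(p[90:240,220:420],None,fx=4,fy=4));W=cloud(d,i)
    L=np.stack([(W[...,:2]-C)@u,(W[...,:2]-C)@n_,W[...,2]],-1)
    h=L[(L[...,0]>30)&(L[...,0]<108)&(abs(L[...,1])<25)&(L[...,2]>203)&(L[...,2]<230)]
    print(n,"hook",len(h),np.median(h,0).round(1),h.max(0).round(1),h.min(0).round(1),"tip",h[h[:,0]>85].mean(0).round(1) if (h[:,0]>85).any() else "")
    b=L[(L[...,0]>125)&(L[...,0]<180)&(abs(L[...,1])<45)&(L[...,2]>70)&(L[...,2]<165)]
    print(n,"brush",len(b),np.median(b,0).round(1),b.max(0).round(1),b.min(0).round(1))
    t=L[(L[...,0]>125)&(L[...,0]<180)&(abs(L[...,1])<22)&(L[...,2]>205)&(L[...,2]<260)]
    print(n,"top",len(t),t.max(0).round(1) if len(t) else "",t.min(0).round(1) if len(t) else "")
E
```

```text
clock: 17.0
eef_pos: [397.7, -110.9, 192.0]
eef_rot: [-3.141, -0.001, 2.637]
wrist_force: [0.1, 0.5, -2.1]
finger_gap: 51.6
finger_force: 24.9
clock: 17.3
eef_pos: [399.2, -108.5, 192.3]
eef_rot: [3.141, -0.0, 2.64]
wrist_force: [0.0, -0.2, -2.1]
finger_gap: 52.0
finger_force: 24.9
[ 399.20028431 -108.53577844  192.29870363] [ 3.14149474e+00 -2.95694814e-04  2.63997560e+00]
scene hook 111 [ 67.   -0.6 214.3] [100.    5.4 224.3] [ 30.   -4.1 206.7] tip [ 92.2  -0.3 219.2]
scene brush 504 [146.1 -26.6 141.4] [171.1  32.1 164.9] [134.3 -38.4  82.6]
scene top 0  
side hook 81 [ 65.4  -0.9 212.6] [ 97.6   4.4 224.8] [ 31.1  -5.1 207.5] tip [ 92.6  -0.9 218.7]
side brush 742 [161.5 -22.2 130.4] [169.3  36.2 164.6] [132.2 -38.   81.4]
side top 111 [158.6  21.4 244.1] [143.9 -21.7 205.2]
```

View pics/rside.png

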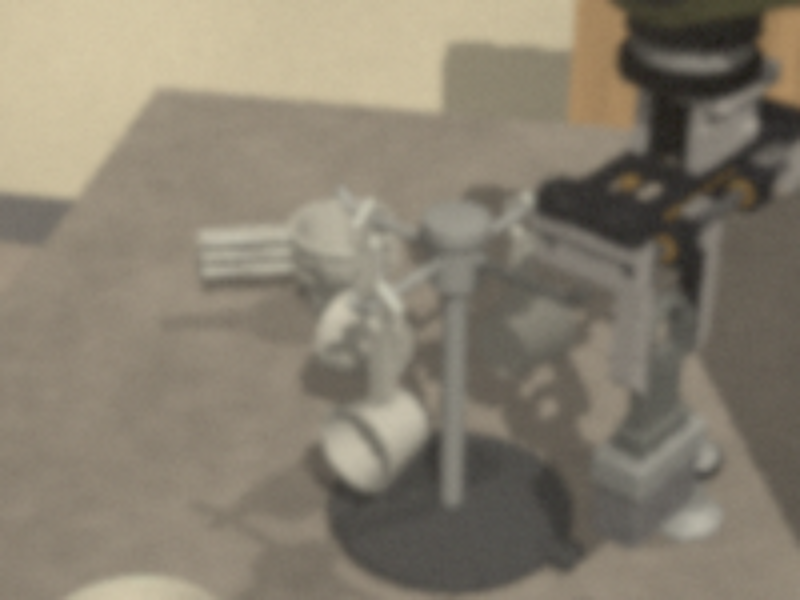

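Side view: the loop (at ~(672,320) in the crop) is in line with the bare hook. In hook axes the hook sits at −0.7 mm sideways, the brush at −1 mm, with the eye at 215 mm height. Sliding on.

Scaled: -15 mm is -0.6, -55 mm is -2.2.

```bash
python3 nudge.py '[{"pos":[-0.6,0,0]},{"pos":[-1.2,0,0]},{"pos":[-1.68,0,0]},{"pos":[-2,0,0]},{"pos":[-2.2,0,0]}]'
python3 nudge.py '[{"pos":[-0.32,0,0]},{"pos":[-0.64,0,0]},{"pos":[-0.92,0,0]},{"pos":[-1.2,0,0]},{"pos":[-1.2,0,0]}]'
```

```text
clock: 17.9
eef_pos: [447.5, -135.9, 192.2]
eef_rot: [-3.142, -0.0, 2.639]
wrist_force: [0.3, -0.3, -1.5]
finger_gap: 51.7
finger_force: 24.9
clock: 18.4
eef_pos: [473.9, -150.7, 192.3]
eef_rot: [-3.142, -0.0, 2.639]
wrist_force: [-1.0, -0.2, -1.7]
finger_gap: 51.9
finger_force: 24.9
```

```bash
python3 nudge.py '[{"pos":[0,0,0.2]},{"pos":[0,0,0.4]},{"pos":[0,0,0.56]},{"pos":[0,0,0.56]}]' | grep -E "pos|force"
```

```text
eef_pos: [473.0, -150.1, 177.7]
wrist_force: [-0.7, 0.5, -1.7]
finger_force: 24.9
```

```bash
for i in 1 2; do python3 nudge.py '[{"pos":[0,0,0.04]},{"pos":[0,0,0.06]},{"pos":[0,0,0.06]}]' | grep -E "pos|wrist"; done
```

```text
eef_pos: [473.4, -150.3, 177.0]
wrist_force: [-0.1, 0.7, -1.6]
eef_pos: [473.5, -150.3, 175.7]
wrist_force: [-0.3, 0.4, 1.0]
```

The hook now carries the weight. Releasing and retreating upward.

Scaled: -150 mm is -6, 145 mm is 5.8.

```bash
python3 nudge.py '[{},{},{},{},{}]' 80
python3 nudge.py '[{},{"pos":[0,0,-1]},{"pos":[0,0,-2.6]},{"pos":[0,0,-4.4]},{"pos":[0,0,-6]}]'
python3 nudge.py '[{"pos":[1.6,1.2,0]},{"pos":[3.2,2.4,0]},{"pos":[4,4,0]},{"pos":[4,5.8,0]},{"pos":[4,5.8,0]}]'
python3 - <<'E'
from h import *
C=np.array([530.5,-182]);th=np.radians(151.2);u=np.array([np.cos(th),np.sin(th)]);n_=np.array([-u[1],u[0]])
for n in("scene","side"):
    p,d,i=cam(n); save("f"+n,cv2.resize(p[90:240,220:420],None,fx=4,fy=4));W=cloud(d,i)
    L=np.stack([(W[...,:2]-C)@u,(W[...,:2]-C)@n_,W[...,2]],-1)
    h=L[(L[...,0]>82)&(L[...,0]<108)&(abs(L[...,1])<35)&(L[...,2]>208)&(L[...,2]<230)]
    print(n,"tip",len(h),np.median(h,0).round(1))
    for lo,hi in((55,120),(195,240)):
        b=L[(L[...,0]>35)&(L[...,0]<105)&(abs(L[...,1])<45)&(L[...,2]>lo)&(L[...,2]<hi)]
        print(n,"brush",len(b),np.median(b,0).round(1),b.max(0).round(1),b.min(0).round(1))
E
```

```text
clock: 19.9
eef_pos: [473.4, -150.3, 175.4]
eef_rot: [-3.142, 0.0, 2.639]
wrist_force: [-0.0, 0.8, 0.1]
finger_gap: 79.9
finger_force: 0.0
clock: 20.4
eef_pos: [473.1, -150.2, 327.7]
eef_rot: [3.141, 0.001, 2.639]
wrist_force: [0.1, -0.3, 0.5]
finger_gap: 79.9
finger_force: 0.0
clock: 20.9
eef_pos: [456.3, 28.4, 325.4]
eef_rot: [3.141, -0.0, 2.643]
wrist_force: [-0.2, 0.3, 0.8]
finger_gap: 80.2
finger_force: 0.0
scene tip 30 [ 90.6  -0.9 218. ]
scene brush 172 [ 66.2 -29.8  94.7] [ 83.5  36.3 119.9] [ 49.4 -34.2  64.2]
scene brush 208 [ 67.1  -2.9 214.9] [ 99.8  23.8 230. ] [ 35.  -27.6 196.1]
side tip 21 [ 90.8  -1.5 217.2]
side brush 408 [ 79.8 -20.7  92.4] [ 84.4  37.2 119.9] [ 48.2 -34.7  61.8]
side brush 187 [ 68.8  -3.1 213. ] [ 97.6  28.2 226.5] [ 36.2 -28.1 195.7]
```

View pics/fside.png

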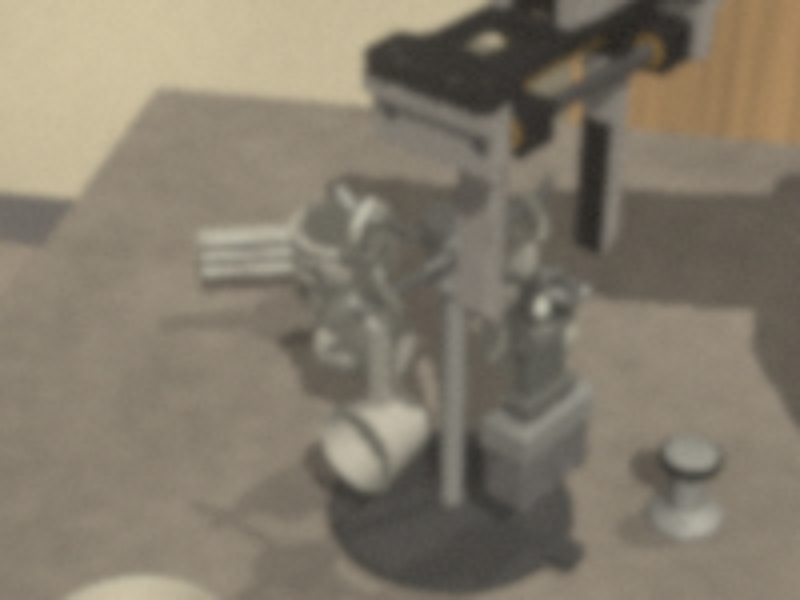

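The brush hangs by its loop on the bare hook (crop ~(545,300)), upright, at r ≈ 67 mm, with its underside ~63 mm high and the robot clear. I'll let it settle, then hand in.

```bash
python3 nudge.py '[{},{},{},{},{}]' | head -2; python3 -c "
from cell import manip; print(manip.sign_off())"
```

```text
clock: 21.5
eef_pos: [455.5, 24.6, 325.5]
the job is handed in; nothing more can be done
None
```

The brush hangs released by its loop on the bare hook, which points to the front about 5° off the lug (measured), and I handed the job in at 21.5 s; sign-off gave no verdict back.

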